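Fetch the tube rack from under the shelf and seat it on the shaker's pegs

ROBOT

A 6-joint arm with a two-finger parallel gripper is mounted at the origin on the work surface. World frame = base frame: x ahead of the robot, y to its left, z up, the work surface at z = 0. Lengths are in m, angles in degrees, forces in N, time in s.
With the tool pointing down it reaches from about 0.325 to 0.9 m from the base axis. Payload 6.1 kg.
Tool frame: the origin (TCP) lies at the very end of the fingers, on their centre line; the grasp point (between the pads) lies 19 mm behind it; y points along the fingers, z is the direction in which the jaws open and shut, and the axes are right-handed (so a half turn about y gives the same grasp; the last joint's range is limited). The gripper opens to 85 mm and grips with 20 to 120 N. Pads are 22 mm wide; open, the fingers measure 114 mm over their backs; the gripper's body (76 mm by 85 mm) begins 54 mm behind the grasp point. The pads swing forward as they close: fully open they stand 13 mm farther back than shut.
Start: joints at [62.332, 12.628, 87.462, -0, 79.91, -7.225], TCP at [0.218, 0.586, 0.231] pointing down, gripper open.
Joint ranges: [-170.65, 170.65], [-52.31, 119.04], [5.05, 147.46], [-71.25, 251.25], [11.57, 151.72], [-153.62, 153.62]. Speed limits (degrees/s): [147.25, 147.25, 172.46, 180, 180, 180].

INTERFACE

Orientations are given as a 3x3 rotation matrix whose columns are the frame's x, y, z axes.
In Python, from plant import get_state, read_camera, calibration, close_job gives the robot as it stands.
- The arm moves only by the tool apply_moves, never from a script. Its argument "targets" is one flat list of numbers, 7 for each row, row after row: the turn, a rotation vector about the world's x, y, z in rad, then the shift along the world's x, y, z in cm, then the finger opening in cm, from 0 to 8.54. A call has exactly 8 rows; each row is the pose to reach, as a shift and turn from the pose commanded when the call began; what a row does not reach only later rows make up. A row lasts 1/10 s, in which the tool goes at most 50 mm and 8.59 degrees, less where a joint would pass 70% of its speed; a pose out of reach is approached as far as the arm can. A call with a gripper value outside its range is refused whole. The fingers move at their own pace and stop on an object; "force" is the grip in N (left out, the last holds). Time passes only in rows, so rows that repeat a pose let the fingers close, or fill a call up. It gives the time, the measured TCP pose, the force and the opening at its end, in the units of the state.
- get_state(): the state, without advancing time (a new reading comes with each control period).
- read_camera(name): name is "scene" or "side" or "wrist"; returns the picture (384x512x3 uint8, red, green, blue); there is no depth.
- calibration(name): a dict with "vertical_fov" (degrees; the focal length in pixels is half the picture's height over the tangent of half this angle, whatever the lens; pixels are square), "cx", "cy" (the principal point, pixels), "R" (3x3) and "t" (3): a world point X has camera coordinates R X + t. Camera axes: x right, y down, z forward; pixel columns grow to the right and rows downward; lengths in m; the calibration is good to about 2 mm. A picture is of the moment at which its call begins: read the wrist's pose just before it. calibration takes no time and is no camera call; for the wrist camera it gives the pose at the moment of the call.
- close_job(): hands the job in, once; it reports no verdict.
The state is a dict: "time": time; "q": joint angles; "joint_vel": joint speeds; "joint_efforts": joint torques, N m; "eef_pos": TCP position; "orientation": TCP orientation; "force": force on the tool from outside, world axes, zero at the start; "moment": the same for the moment, N m; "grip_width": finger opening in m.
Only numpy, scipy, OpenCV 4.12 (cv2) and the standard library are available. Lean on these libraries where they do the work, as an engineer would, in place of code of your own. Each camera call takes 0.05 s, during which the arm holds its last target. There are 200 camera calls.

TASK

Draw the steel tube rack out from under the shelf by its end until its carrying handle is well clear of the shelf, leave it standing on the bench and let go, then take it by the handle. With the shaker's clear guard slid open, set the rack down fully home on the two pegs in the trough, either way round, and only then slide the guard fully shut over it. Keep the rack upright and leave the other things on the bench where they are.

Things in the scene. Friction and masses are not known exactly. Their poses are not given: they have to be found in the camera images.
- rack: Steel test-tube rack 200 long (x) x 50 wide (y), body 60 high; origin: centre of its underside. Two holes of diameter 14, 16 deep, open in the underside at x = -70 and +70 on its centre line: fits either way round. It starts on the bench crosswise under the shelf, its -x end sticking out some 65 mm; grip that end across the 50 mm width, 12 mm in from the end. About 0.45 kg.
- rack_handle (a point): Grip point of the rack's carrying handle: an upright steel plate on the middle of its top, 60 long (rack's x) x 10 thick (rack's y), from 60 to 92 mm above the underside; the point is 82 mm above the underside. At the start it is under the shelf. Axes as the rack's.
- shelf: Low fixed shelf, board 310 (x) x 120 (y), underside 120 above the bench, lip up to 165 along its -y edge (y = -60), fixed bottles on it up to 215; legs at x = -148 and +148. Origin on the bench under its centre. The rack comes out from under the -y edge.
- seat (a point): Centre of the shaker's platform surface, 30 above the bench, in a trough 230 long (x) x 70 wide (y) with walls 50 above this point. Two steel pegs, diameter 12, 14.5 high, chamfered tips, stand at x = -70 and +70 on its centre line. The seated rack lies along x, underside on this surface. The housing beside the trough (-y side) is 150 wide, as high as the walls.
- guard_grip (a point): Grip point of the sliding guard's handle: a grey upright bar on its clear roof, 70 long (shaker's x) x 12 thick (shaker's y) x 30 high; the point is 22 above the roof, 8 below the bar's top. Axes as the shaker's. Guard 240 x 92, roof underside 131 above the bench (9 above a seated rack's handle), closed at both ends and the -y side, open on the +y side.
- guard (a joint): Travel of the sliding guard (m): 0 = fully shut, over the trough; grows as it slides along the shaker's -y; 0.13 = fully open, over the housing.
- jar: Bystander: screw-top glass jar, diameter 60, height 90 mm; origin at the centre of its underside.
- dishes: Bystander: stack of three glass Petri dishes, diameter 80, height 42 mm; origin at the centre of its underside.
- spray: Bystander: tall glass bottle, diameter 68, height 170 mm; origin at the centre of its underside.
- beaker: Bystander: glass beaker under the shelf beside the rack, diameter 58, height 80 mm; origin at the centre of its underside.
- slidebox: Bystander: cardboard slide box 90 x 70 x 35 mm; origin at the centre of its underside.
- cup: Bystander: white ceramic cup, diameter 70, height 70 mm; origin at the centre of its underside.
There are look-alikes about, which are no part of the job. What is shaped like the rack but blue or pink is not meant.

How it is judged (in metres and radians):
On the way, in this order (a step that is already met when the one before it is completed fails the run):
1. the rack stands on the bench, its handle at least 50 mm out from the shelf's edge, and the fingers have let go of it (y of rack in the frame of shelf below -0.11 m and height (world z) of rack below 0.005 m and angle between rack's own z axis and vertical below 0.05 rad and contact force between the fingers and rack below 0.1 N), for 0.2 s.
2. the rack is fully down on the pegs with the guard open (horizontal distance between rack and seat below 0.004 m and z of rack in the frame of seat below 0.003 m and angle between the x axis of rack and the x axis of seat, either way round below 0.04 rad and value of joint guard above 0.06 m), for 0.2 s.
At the end, for the whole second after the job is handed in: The rack is at rest fully down on both pegs (underside within 3 mm of the platform, centred within 4 mm, lengthwise along the trough within 0.04 rad, tilt under 0.03 rad) and the guard is shut to within 6 mm (horizontal distance between rack and seat below 0.004 m and z of rack in the frame of seat below 0.003 m and angle between rack's own z axis and vertical below 0.03 rad and angle between the x axis of rack and the x axis of seat, either way round below 0.04 rad and linear speed of rack below 0.02 m/s and value of joint guard below 0.006 m); the robot touches nothing.
It fails at once if the rack tips by more than 0.6 rad (angle between rack's own z axis and vertical above 0.6 rad).
It fails at once if a bystander is moved by more than 40 mm (distance of any of jar, dishes, spray, beaker, slidebox, cup from where it was at the start of the episode above 0.04 m).
It also fails if it takes over 72 s, if anything falls off the work surface, if the arm or the gripper's body presses on something with over 40 N, if the wrist force passes 120 N, or if a joint passes its speed limit or range.

## Working session

There is one attempt and no reset: what is moved stays moved. The work goes in short steps, Python scripts to look and compute and a tool call to move; the robot and the scene stay as the last step left them, time stands still between calls to the robot, and variables do not carry over. Pictures are saved under pics/ and viewed, about 8 in all and at most 12, crops included, and the job is handed in when it is done.

Besides the shell and the picture viewer there is one more tool, called after "Call:" by a JSON object that holds its "name" and its "arguments". apply_moves: Moves the arm, as the interface text tells. Its arguments: {"type":"object","properties":{"targets":{"type":"array","items":{"type":"number"}},"force":{"type":"number"}},"required":["targets"]}

```bash
ls; mkdir -p pics
cat > h.py <<'E'
import numpy as np, cv2
from plant import get_state, read_camera, calibration
def K(c,h=384):
    f=h/2/np.tan(np.radians(c["vertical_fov"])/2); return f
def proj(c,X):
    X=np.atleast_2d(X); p=X@np.array(c["R"]).T+np.array(c["t"]); f=K(c)
    return np.c_[c["cx"]+f*p[:,0]/p[:,2], c["cy"]+f*p[:,1]/p[:,2]]
def ray(c,u,v,z):
    R=np.array(c["R"]);t=np.array(c["t"]);f=K(c)
    o=-R.T@t; d=R.T@np.array([(u-c["cx"])/f,(v-c["cy"])/f,1.])
    return o+d*(z-o[2])/d[2]
def snap(n,fn):
    c=calibration(n); im=read_camera(n); cv2.imwrite("pics/"+fn,im[:,:,::-1]); return c,im
E
python3 - <<'E'
from h import *
import pickle
d={}
for n in("scene","side","wrist"):
    c,im=snap(n,n+"0.png"); d[n]=c; print(n,c)
    cv2.imwrite(f"pics/{n}0b.png",cv2.resize(im[:,:,::-1],(800,600),interpolation=cv2.INTER_CUBIC))
print(get_state())
E
```

```text
pics
scene {'vertical_fov': 46.025372748841605, 'cx': 261.6781911334892, 'cy': 193.53081477238337, 'R': array([[-0.58981845,  0.80737708, -0.01601404],
       [ 0.44514497,  0.30852104, -0.84063114],
       [-0.67376565, -0.50294832, -0.54137125]]), 't': array([ 0.24419285, -0.13544746,  1.82043967])}
side {'vertical_fov': 50.58491600160205, 'cx': 246.36172395828962, 'cy': 190.15217071233107, 'R': array([[ 0.84730246, -0.530899  ,  0.01499319],
       [-0.23412002, -0.39869146, -0.88669777],
       [ 0.47672462,  0.747791  , -0.46210634]]), 't': array([-0.39238257,  0.2785029 ,  0.96318657])}
wrist {'vertical_fov': 64.75386595306902, 'cx': 259.7282117168409, 'cy': 191.89993021996213, 'R': array([[ 0.34759875,  0.93764279, -0.00105271],
       [ 0.88644596, -0.32825297,  0.32628753],
       [ 0.30559559, -0.11435031, -0.94526998]]), 't': array([-0.62600064, -0.04290944,  0.37996142])}
{'time': 0.15, 'q': array([ 6.23341912e+01,  1.26641603e+01,  8.75104369e+01, -5.37328496e-04,
        7.99104093e+01, -7.22413172e+00]), 'joint_vel': array([-0.06217978, -0.2107682 , -0.18798761, -0.01151701, -0.09503985,
       -0.03930908]), 'joint_efforts': array([ 1.16374224e-03, -4.97482145e+01, -3.89903963e+01, -4.52732756e-04,
        7.24810714e-03, -1.76276018e-05]), 'eef_pos': array([0.218065  , 0.58523105, 0.23046064]), 'orientation': array([[ 9.37028706e-01, -6.80698304e-04,  3.49251688e-01],
       [-3.49252306e-01, -1.31830678e-03,  9.37027795e-01],
       [-1.77412363e-04, -9.99998899e-01, -1.47302675e-03]]), 'force': array([-0.14191914, -0.48357069,  0.32922497]), 'moment': array([0.01078112, 0.00448777, 0.00336438]), 'grip_width': 0.08529291583943638}
```

View pics/scene0b.png

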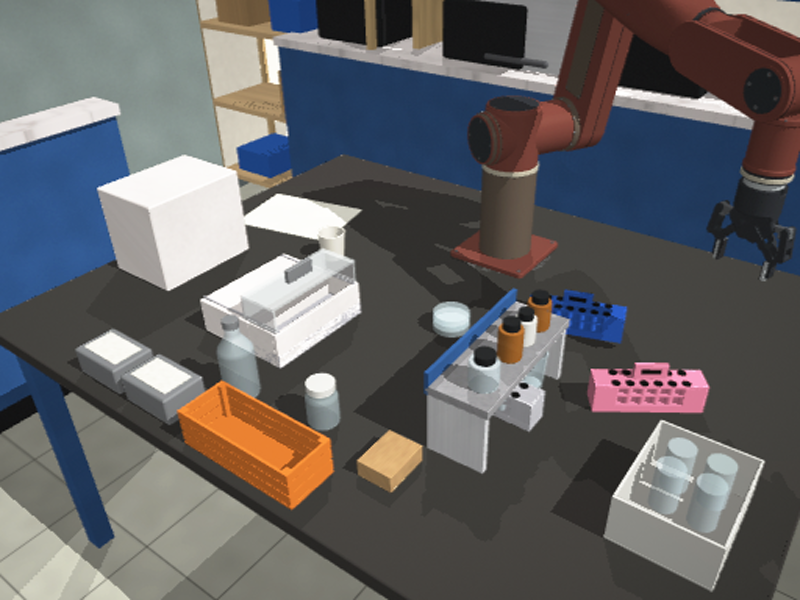

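View pics/side0b.png

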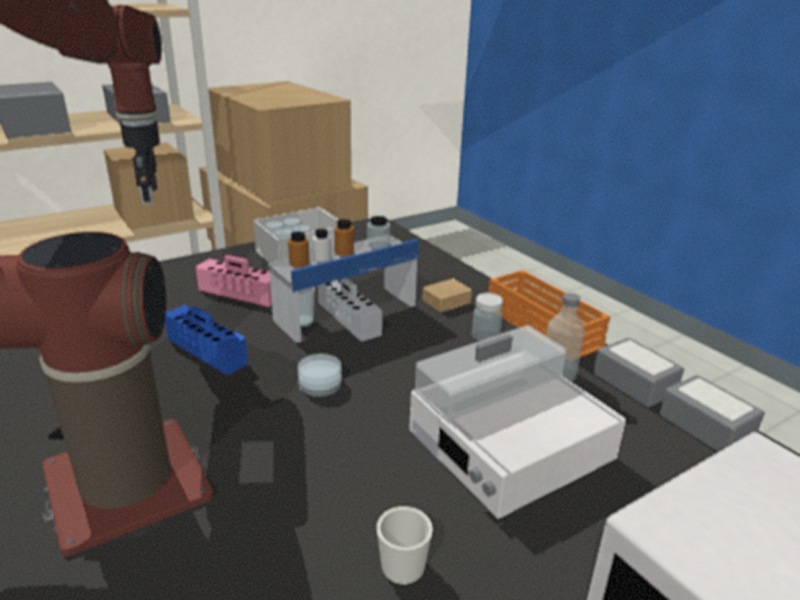

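Run:
```python
import cv2,numpy as np
a=cv2.imread("pics/scene0.png");b=cv2.imread("pics/side0.png")
A=cv2.resize(a[140:250,120:245],(400,352),interpolation=cv2.INTER_CUBIC)
B=cv2.resize(b[200:330,255:405],(400,347),interpolation=cv2.INTER_CUBIC)[:352]
C=cv2.resize(b[120:225,160:290],(400,323),interpolation=cv2.INTER_CUBIC)
def pad(x):return cv2.copyMakeBorder(x,0,352-x.shape[0],0,0,cv2.BORDER_CONSTANT)
im=np.hstack([pad(A),pad(B)])
D=cv2.resize(a[175:310,265:400],(300,300))[:248]
cv2.imwrite("pics/z.png",im)
cv2.imwrite("pics/z2.png",np.hstack([C,cv2.resize(a[190:295,265:395],(400,323),interpolation=cv2.INTER_CUBIC)]))
```

```text
(no output)
```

View pics/z.png

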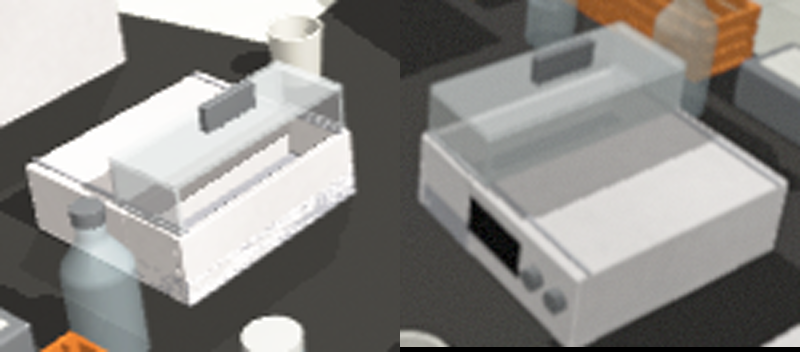

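View pics/z2.png

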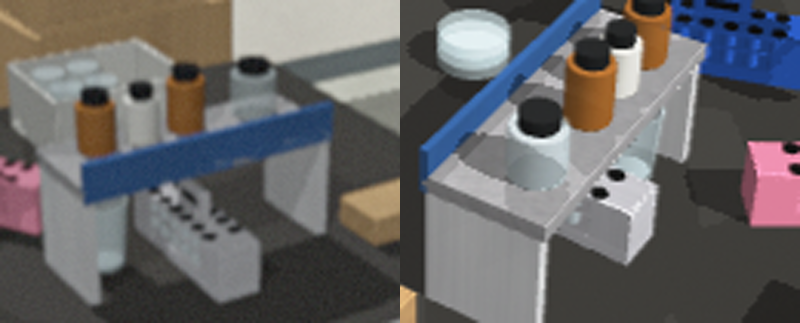

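```bash
cat > m.py <<'E'
from h import *
cs,cd=calibration("scene"),calibration("side")
A=lambda p:(120+p[0]/3.2,140+p[1]/3.2)
B=lambda p:(255+(p[0]-400)/2.667,200+p[1]/2.667)
C=lambda p:(160+p[0]/3.077,120+p[1]/3.077)
D=lambda p:(265+(p[0]-400)/3.077,190+p[1]/3.077)
def pr(n,c,p,z): print(n,np.round(ray(c,*p,z)[:2],3))
for n,p,z in[("rack end bot L",(222,300),0),("rack end bot R",(258,285),0),("rack top end R",(258,237),.06),("rack top end L",(220,252),.06),
 ("shelf lip top L",(83,163),.165),("lip top R",(331,104),.165),("lip botL",(85,203),.12),("lip botR",(331,136),.12),("leg foot L near",(97,303),0),("leg foot R near",(326,233),0)]: pr(n,cd,C(p),z)
for n,p,z in[("rack back bot",(628,263),0),("rack back botR",(655,238),0),("rack back topR",(657,190),.06),("rack back topL",(630,213),.06),("legfoot near+x",(545,322),0),("leg foot far",(690,163),0),("board c1",(545,236),.12),("board c2",(705,42),.135)]: pr(n,cs,D(p),z)
for n,p,z in[("bar topL",(200,107),.164),("bar topR",(255,83),.164),("bar botL",(202,131),.134),("bar botR",(255,103),.134),("roof nearR",(178,188),.134),("roof left",(110,160),.134),("roof right",(343,95),.134),("roof back",(275,65),.134),("house bot near",(190,304),0),("house bot right",(355,190),0),("house top near",(185,237),.08),("house top left",(30,165),.08)]: pr(n,cs,A(p),z)
for n,p,z in[("bar topL",(532,57),.164),("bar topR",(594,39),.164),("bar botL",(532,84),.134),("bar botR",(594,65),.134),("roof left",(430,85),.134),("roof back",(612,22),.134),("roof right",(685,65),.134),("house bot near",(575,346),0),("house bot right",(778,250),0),("house bot left",(420,198),0),("top near",(575,280),.08),("top right",(787,187),.08),("top left",(422,137),.08)]: pr("side "+n,cd,B(p),z)
E
python3 m.py
```

```text
rack end bot L [0.515 0.171]
rack end bot R [0.564 0.178]
rack top end R [0.563 0.178]
rack top end L [0.512 0.17 ]
shelf lip top L [0.391 0.234]
lip top R [0.695 0.237]
lip botL [0.391 0.235]
lip botR [0.704 0.247]
leg foot L near [0.398 0.233]
leg foot R near [0.697 0.239]
rack back bot [0.558 0.372]
rack back botR [0.514 0.377]
rack back topR [0.519 0.375]
rack back topL [0.561 0.37 ]
legfoot near+x [0.664 0.348]
leg foot far [0.396 0.355]
board c1 [0.688 0.357]
board c2 [0.383 0.349]
bar topL [ 0.593 -0.174]
bar topR [ 0.526 -0.162]
bar botL [ 0.591 -0.178]
bar botR [ 0.519 -0.173]
roof nearR [ 0.678 -0.124]
roof left [ 0.681 -0.213]
roof right [ 0.455 -0.109]
roof back [ 0.447 -0.21 ]
house bot near [ 0.683 -0.124]
house bot right [ 0.433 -0.12 ]
house top near [ 0.68  -0.121]
house top left [ 0.68  -0.345]
side bar topL [ 0.525 -0.169]
side bar topR [ 0.597 -0.174]
side bar botL [ 0.527 -0.171]
side bar botR [ 0.601 -0.175]
side roof left [ 0.443 -0.122]
side roof back [ 0.674 -0.122]
side roof right [ 0.678 -0.221]
side house bot near [ 0.442 -0.348]
side house bot right [ 0.685 -0.358]
side house bot left [ 0.438 -0.121]
side top near [ 0.431 -0.349]
side top right [ 0.674 -0.359]
side top left [ 0.433 -0.126]
```

Run:
```python
from h import *
cs,cd=calibration("scene"),calibration("side")
for n,c,p,z in[("dishes",cs,(451,313),.04),("dishes",cd,(320,367),.04),("jar",cs,(321,381),.09),("spray top",cs,(231,322),.17),("cup",cs,(332,232),.07),("cup",cd,(405,520),.07),("pink",cs,(650,370),.06),("beaker",cd,(303,322),0)]:
    print(n,np.round(ray(c,p[0]*.64,p[1]*.64,z),3))
```

```text
dishes [0.373 0.082 0.04 ]
dishes [0.366 0.071 0.04 ]
jar [0.747 0.054 0.09 ]
spray top [ 0.785 -0.118  0.17 ]
cup [ 0.275 -0.338  0.07 ]
cup [ 0.281 -0.337  0.07 ]
pink [0.348 0.503 0.06 ]
beaker [0.44  0.303 0.   ]
```

Call:
{"name": "apply_moves", "arguments": {"targets": [0,0,-0.14,0.8,-4,2,5,0,0,-0.28,2,-8,4,5,0,0,-0.42,4,-12,6,5,0,0,-0.56,6,-17,7,5,0,0,-0.7,9,-22,7,5,0,0,-0.84,12,-27,7,5,0,0,-0.98,15,-32,7,5,0,0,-1.12,18,-37,7,5]}}

```text
time: 0.95
eef_pos: [0.3792, 0.2463, 0.3013]
orientation: [[0.089, 0.0, 0.996], [-0.996, 0.0, 0.089], [-0.0, -1.0, 0.001]]
force: [0.8, 1.0, -0.1]
grip_width: 0.0501
```

Call:
{"name": "apply_moves", "arguments": {"targets": [0,0,-0.14,2,-4,0,5,0,0,-0.28,4,-8.5,0,5,0,0,-0.42,6,-13,0,5,0,0,-0.56,8,-17.5,0,5,0,0,-0.7,10,-22,0,5,0,0,-0.84,12,-26.5,0,5,0,0,-0.98,14,-31,0,5,0,0,-1.12,16,-35,0,5]}}

```text
time: 1.75
eef_pos: [0.5391, -0.1043, 0.3011]
orientation: [[-0.859, -0.0, 0.512], [-0.512, -0.0, -0.859], [0.0, -1.0, -0.0]]
force: [1.5, 0.3, 0.3]
grip_width: 0.0502
```

```bash
python3 -c "
from plant import get_state as g
print(g())"
```

```text
{'time': 1.75, 'q': array([-1.91784391e+01,  4.69233054e-02,  9.36635957e+01, -7.08095928e-03,
        8.62967124e+01,  3.99965548e+01]), 'joint_vel': array([-33.98822655,  36.96213888, -36.33607428,   0.56306936,
        -0.83974473,  45.64730467]), 'joint_efforts': array([  1.25745021, -43.02183151, -36.81689858,  -0.29911581,
         0.1137461 ,  -1.20477788]), 'eef_pos': array([ 0.53910143, -0.10433251,  0.30106502]), 'orientation': array([[-8.58732231e-01, -1.59722377e-04,  5.12424560e-01],
       [-5.12424555e-01, -7.50210622e-05, -8.58732246e-01],
       [ 1.75601391e-04, -9.99999984e-01, -1.74226639e-05]]), 'force': array([1.48223902, 0.29178431, 0.30076122]), 'moment': array([ 0.04796955, -0.04286175,  0.03888831]), 'grip_width': 0.050218886114700594}
```

Call:
{"name": "apply_moves", "arguments": {"targets": [0,0,-0.14,0,-1,-1,5,0,0,-0.28,0,-2,-3,5,0,0,-0.42,0.3,-3.6,-5,5,0,0,-0.545,0.3,-3.6,-7,5,0,0,-0.545,0.3,-3.6,-7,5,0,0,-0.545,0.3,-3.6,-7,5,0,0,-0.545,0.3,-3.6,-7,5,0,0,-0.545,0.3,-3.6,-7,5]}}

```text
time: 2.55
eef_pos: [0.5426, -0.1379, 0.2329]
orientation: [[-1.0, 0.002, 0.002], [-0.002, -0.001, -1.0], [-0.002, -1.0, 0.001]]
force: [-1.0, -0.7, -0.5]
grip_width: 0.0503
```

Run:
```python
from h import *
s=get_state(); print(s["eef_pos"],s["orientation"])
c,im=snap("wrist","w1.png")
p=np.array([[.561,-.171,.164],[.526,-.171,.164],[.596,-.171,.164],[.491,-.157,.044],[.631,-.157,.044]])
print(proj(c,p))
```

```text
[ 0.54255582 -0.1378509   0.23287036] [[-9.99995835e-01  2.27738476e-03  1.77321337e-03]
 [-1.77524431e-03 -8.90077528e-04 -9.99998028e-01]
 [-2.27580197e-03 -9.99997011e-01  8.94116735e-04]]
[[307.21306881 183.51841095]
 [304.73414251 227.04568917]
 [309.95974523 135.28972898]
 [277.01307292 209.85866645]
 [280.01465295  83.937527  ]]
```

View pics/w1.png

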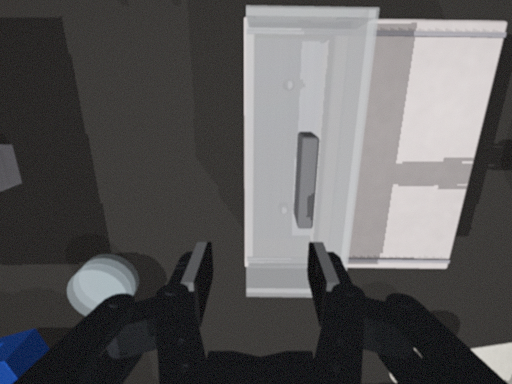

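Call:
{"name": "apply_moves", "arguments": {"targets": [0,0,-0.02,0.9,-1.7,-2,5,0,0,-0.02,1.85,-3.3,-4,5,0,0,-0.02,1.85,-3.3,-6,5,0,0,-0.02,1.85,-3.3,-8,5,0,0,-0.02,1.85,-3.3,-9.1,5,0,0,-0.02,1.85,-3.3,-9.1,0.5,0,0,-0.02,1.85,-3.3,-9.1,0.5,0,0,-0.02,1.85,-3.3,-9.1,0.5], "force": 40}}

```text
time: 3.4
eef_pos: [0.5612, -0.1713, 0.1419]
orientation: [[-1.0, 0.002, -0.02], [0.02, -0.001, -1.0], [-0.002, -1.0, 0.001]]
force: [1.2, -0.7, 0.7]
grip_width: 0.0111
```

Call:
{"name": "apply_moves", "arguments": {"targets": [0,0,0,-0.04,-2,0,0.5,0,0,0,-0.08,-4,0,0.5,0,0,0,-0.12,-6,0,0.5,0,0,0,-0.16,-8,0,0.5,0,0,0,-0.2,-10,0,0.5,0,0,0,-0.23,-11.5,0,0.5,0,0,0,-0.26,-12.7,0,0.5,0,0,0,-0.26,-12.7,0,0.5]}}

```text
time: 4.2
eef_pos: [0.5596, -0.2973, 0.142]
orientation: [[-1.0, 0.004, -0.021], [0.021, 0.004, -1.0], [-0.004, -1.0, -0.004]]
force: [6.3, 10.9, 6.0]
grip_width: 0.0113
```

Call:
{"name": "apply_moves", "arguments": {"targets": [0,0,0,0,0,0,6,0,0,0,0,0,0,6,0,0,0,0,0,4,6,0,0,0,0,3,8,6,0,0,0,0,7,10,6,0,0,0,0,10,12,6,0,0,0,0,12,13,6,0,0,0,0,12,13,6]}}

```text
time: 5.0
eef_pos: [0.5585, -0.1767, 0.2729]
orientation: [[-1.0, 0.003, -0.018], [0.018, -0.002, -1.0], [-0.003, -1.0, 0.002]]
force: [0.8, -0.5, 0.6]
grip_width: 0.0599
```

Run:
```python
from h import *
c,im=snap("wrist","w2.png"); np.save("w2c.npy",c,allow_pickle=True)
print(get_state()["eef_pos"])
p=np.array([[.491,-.165,.0445],[.631,-.168,.0445],[.561,-.1665,.0445]]);q=proj(c,p);print(q)
u,v=q[2].astype(int)
cv2.imwrite("pics/w2b.png",cv2.resize(im[max(0,v-120):v+120,max(0,u-100):u+120,::-1],None,fx=2.5,fy=2.5,interpolation=cv2.INTER_CUBIC)); print(u-100,v-120)
```

```text
[ 0.5580093  -0.1778855   0.27141579]
[[252.63391308 209.94550914]
 [252.34331399  99.11162738]
 [252.49731716 157.84811172]]
152 37
```

View pics/w2b.png

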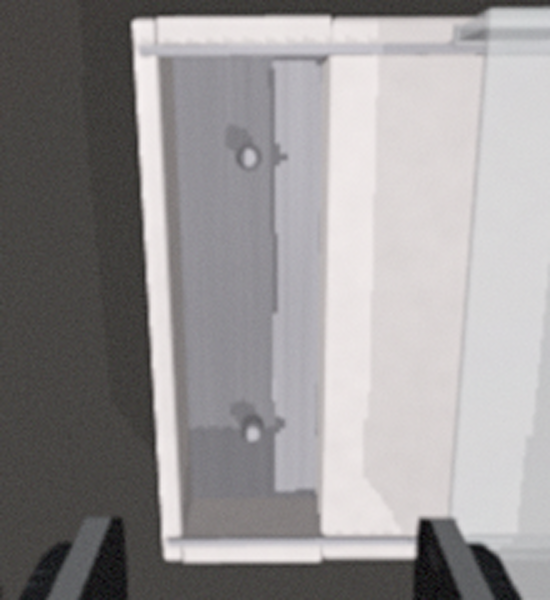

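Call:
{"name": "apply_moves", "arguments": {"targets": [0,0,0.14,-0.2,2,0,8,0,0,0.28,-0.4,5,0,8,0,0,0.42,-0.6,8.5,0,8,0,0,0.56,-0.9,12,0,8,0,0,0.7,-1.1,15.5,-1,8,0,0,0.84,-1.4,19,-2,8,0,0,0.98,-1.6,22.5,-3,8,0,0,1.12,-1.9,26,-4,8]}}

```text
time: 5.85
eef_pos: [0.5385, 0.0817, 0.2287]
orientation: [[-0.45, -0.002, 0.893], [-0.893, -0.001, -0.45], [0.002, -1.0, -0.001]]
force: [1.2, -0.3, -0.2]
grip_width: 0.08
```

Call:
{"name": "apply_moves", "arguments": {"targets": [0,0,0.14,0,0.5,-1,8,0,0,0.28,0,1,-2,8,0,0,0.42,0,1.5,-3,8,0,0,0.468,0,2,-4,8,0,0,0.468,0,2,-4,8,0,0,0.468,0,2,-4,8,0,0,0.468,0,2,-4,8,0,0,0.468,0,2,-4,8]}}

```text
time: 6.65
eef_pos: [0.5392, 0.1015, 0.1909]
orientation: [[-0.004, 0.001, 1.0], [-1.0, -0.0, -0.004], [0.0, -1.0, 0.001]]
force: [-1.0, 0.3, -0.1]
grip_width: 0.0798
```

Run:
```python
from h import *
s=get_state(); print(s["eef_pos"],s["orientation"])
c,im=snap("wrist","w3.png")
p=np.array([[.514,.174,.06],[.564,.174,.06],[.514,.174,0],[.564,.174,0]]);print(proj(c,p))
```

```text
[0.53919453 0.10154606 0.1908598 ] [[-4.35996389e-03  9.47680564e-04  9.99990046e-01]
 [-9.99990480e-01 -1.77320356e-04 -4.35979774e-03]
 [ 1.73186896e-04 -9.99999535e-01  9.48444652e-04]]
[[229.7066268  103.84377529]
 [287.39298252 103.68700698]
 [234.96805836 100.93893639]
 [282.40287899 100.81020727]]
```

View pics/w3.png

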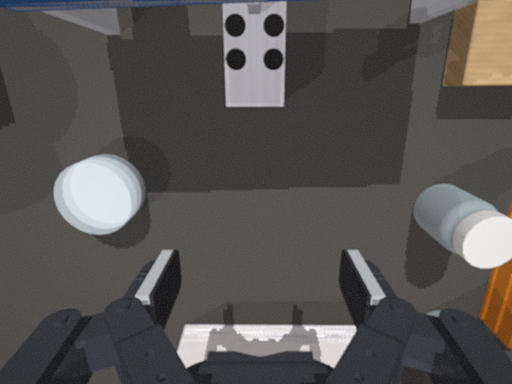

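Call:
{"name": "apply_moves", "arguments": {"targets": [0.12,0,0,-0.1,1.5,-3,8,0.24,0,0,-0.2,3,-6,8,0.349,0,0,-0.26,4.5,-9,8,0.349,0,0,-0.26,6,-12,8,0.349,0,0,-0.26,7.5,-15,8,0.349,0,0,-0.26,9,-17.2,8,0.349,0,0,-0.26,9,-17.2,8,0.349,0,0,-0.26,9,-17.2,8]}}

```text
time: 7.5
eef_pos: [0.5362, 0.1921, 0.0186]
orientation: [[-0.002, -0.0, 1.0], [-0.94, 0.342, -0.002], [-0.342, -0.94, -0.001]]
force: [-0.1, -0.2, 0.7]
grip_width: 0.08
```

Call:
{"name": "apply_moves", "arguments": {"targets": [0,0,0,0,0,0,4,0,0,0,0,0,0,4,0,0,0,0,0,0,4,0,0,0,0,0,0,4,0,0,0,0,-0.5,0,4,0,0,0,0,-1.5,0,4,0,0,0,0,-2.5,0,4,0,0,0,0,-3.5,0,4], "force": 50}}

```text
time: 8.3
eef_pos: [0.5374, 0.1578, 0.0202]
orientation: [[-0.002, 0.003, 1.0], [-0.939, 0.344, -0.003], [-0.344, -0.939, 0.002]]
force: [-0.1, 7.2, 6.5]
grip_width: 0.0492
```

Call:
{"name": "apply_moves", "arguments": {"targets": [0,0,0,0,-1.7,0,4,0,0,0,0,-3.4,0,4,0,0,0,0,-5.1,0,4,0,0,0,0,-6.8,0,4,0,0,0,0,-8.5,0,4,0,0,0,0,-10.2,0,4,0,0,0,0,-11.4,0,4,0,0,0,0,-11.4,0,4]}}

```text
time: 9.1
eef_pos: [0.5375, 0.0414, 0.0201]
orientation: [[-0.003, 0.003, 1.0], [-0.94, 0.342, -0.004], [-0.342, -0.94, 0.002]]
force: [-2.7, -2.8, 11.5]
grip_width: 0.0496
```

Call:
{"name": "apply_moves", "arguments": {"targets": [0,0,0,0,0,0,8,0,0,0,0,0,0,8,0,0,0,0,0,0,8,0,0,0,0,0,0,8,0,0,0,0,-1,1.5,8,0,0,0,0,-2,5,8,0,0,0,0,-2,9,8,0,0,0,0,-2,13,8]}}

```text
time: 9.9
eef_pos: [0.5355, 0.0231, 0.1491]
orientation: [[-0.004, -0.001, 1.0], [-0.94, 0.342, -0.003], [-0.342, -0.94, -0.002]]
force: [1.8, 0.3, -0.5]
grip_width: 0.0799
```

Call:
{"name": "apply_moves", "arguments": {"targets": [-0.12,0,0,0,1,2,8,-0.24,0,0,0,2,4,8,-0.347,0,0,0,2.5,5,8,-0.347,0,0,0,2.5,5,8,-0.347,0,0,0,2.5,5,8,-0.347,0,0,0,2.5,5,8,-0.347,0,0,0,2.5,5,8,-0.347,0,0,0,2.5,5,8]}}

```text
time: 10.7
eef_pos: [0.5357, 0.047, 0.1973]
orientation: [[-0.005, -0.002, 1.0], [-1.0, 0.003, -0.005], [-0.003, -1.0, -0.002]]
force: [-0.6, -0.4, 0.5]
grip_width: 0.0801
```

Run:
```python
from h import *
s=get_state(); print(s["time"],s["eef_pos"],s["orientation"])
c,im=snap("wrist","w4.png")
b=.127
p=np.array([[.537,b,.092],[.537,b-.03,.092],[.537,b+.03,.092],[.512,b-.1,.06],[.562,b-.1,.06],[.512,b+.1,.06],[.562,b+.1,.06]]);print(proj(c,p))
```

```text
10.7 [0.5356817  0.04700838 0.19726237] [[-0.00497245 -0.00187413  0.99998588]
 [-0.99998415  0.00264979 -0.00496748]
 [-0.00264045 -0.99999473 -0.00188728]]
[[260.67789705  95.74352518]
 [260.75897824 134.50968958]
 [260.58986935  53.65613314]
 [235.51607456 201.39822187]
 [286.20103941 201.27316795]
 [227.99961832 -40.7623325 ]
 [292.68567202 -41.0499939 ]]
```

View pics/w4.png

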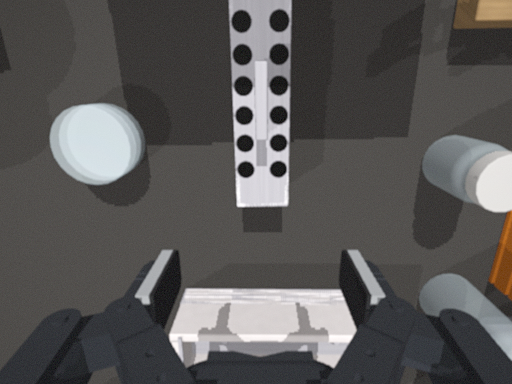

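Call:
{"name": "apply_moves", "arguments": {"targets": [0,0,0,0,3,0,4,0,0,0,0.18,6,-2,4,0,0,0,0.18,7.55,-5,4,0,0,0,0.18,7.55,-8,4,0,0,0,0.18,7.55,-11,4,0,0,0,0.18,7.55,-13.1,4,0,0,0,0.18,7.55,-13.1,4,0,0,0,0.18,7.55,-13.1,4]}}

```text
time: 11.55
eef_pos: [0.5379, 0.1232, 0.0673]
orientation: [[-0.004, -0.001, 1.0], [-1.0, 0.002, -0.004], [-0.002, -1.0, -0.001]]
force: [0.2, 0.7, 0.4]
grip_width: 0.0399
```

Call:
{"name": "apply_moves", "arguments": {"targets": [0,0,0,0,0,0,0.3,0,0,0,0,0,0,0.3,0,0,0,0,0,0,0.3,0,0,0,0,0,0,0.3,0,0,0,0,0,0.5,0.3,0,0,0,0,0,1.5,0.3,0,0,0,0,0,3,0.3,0,0,0,0,0,3,0.3], "force": 100}}

```text
time: 12.35
eef_pos: [0.5398, 0.1239, 0.1002]
orientation: [[-0.003, 0.005, 1.0], [-1.0, 0.002, -0.003], [-0.002, -1.0, 0.005]]
force: [0.9, -0.2, -4.0]
grip_width: 0.0078
```

Call:
{"name": "apply_moves", "arguments": {"targets": [0,0,0,0,-1,3,0.3,0,0,0,0,-3,6,0.3,0,0,-0.12,0.2,-6,9,0.3,0,0,-0.24,0.4,-9,11,0.3,0,0,-0.36,0.6,-12,11,0.3,0,0,-0.48,0.8,-15,11,0.3,0,0,-0.6,1,-18,11,0.3,0,0,-0.72,1.2,-21,11,0.3]}}

```text
time: 13.15
eef_pos: [0.5498, -0.0875, 0.2074]
orientation: [[-0.665, 0.002, 0.747], [-0.747, 0.001, -0.665], [-0.002, -1.0, 0.0]]
force: [0.1, -0.2, -5.2]
grip_width: 0.0083
```

Call:
{"name": "apply_moves", "arguments": {"targets": [0,0,-0.12,0.2,-1.5,0,0.3,0,0,-0.24,0.4,-3,0,0.3,0,0,-0.36,0.6,-4.5,0,0.3,0,0,-0.48,0.8,-6,0,0.3,0,0,-0.6,0.9,-7,0,0.3,0,0,-0.72,1,-8,0,0.3,0,0,-0.82,1,-8,0,0.3,0,0,-0.87,1,-8,0,0.3]}}

```text
time: 13.95
eef_pos: [0.5598, -0.1668, 0.2071]
orientation: [[-1.0, 0.002, -0.026], [0.026, 0.0, -1.0], [-0.002, -1.0, -0.0]]
force: [-0.2, -0.2, -4.7]
grip_width: 0.008
```

Call:
{"name": "apply_moves", "arguments": {"targets": [0,0,0,0,0,0,0.3,0,0,0,0,0,0,0.3,0,0,0,0,0,0,0.3,0,0,0,0,0,0,0.3,0,0,0,0,0,0,0.3,0,0,0,0,0,0,0.3,0,0,0,0,0,0,0.3,0,0,0,0,0,0,0.3]}}

```text
time: 14.75
eef_pos: [0.5599, -0.1664, 0.2073]
orientation: [[-1.0, 0.002, -0.022], [0.022, -0.0, -1.0], [-0.002, -1.0, 0.0]]
force: [0.9, 0.3, -3.3]
grip_width: 0.0082
```

Run:
```python
from h import *
s=get_state(); print(s["time"],s["eef_pos"],s["orientation"],s["force"],s["grip_width"])
c,im=snap("wrist","w5.png")
e=s["eef_pos"];zt=e[2]-.006
p=np.array([[x,y,zt] for x,y in [(e[0]+.1,e[1]-.025),(e[0]+.1,e[1]+.025),(e[0]-.1,e[1]-.025),(e[0]-.1,e[1]+.025)]]);print(proj(c,p))
c,im=snap("side","s5.png")
print(proj(c,p))
c,i2=snap("scene","c5.png")
print(proj(c,p))
im1=cv2.imread("pics/w5.png");im2=cv2.imread("pics/s5.png")
```

```text
14.75 [ 0.55992537 -0.16639245  0.20730156] [[-9.99753225e-01  2.04166909e-03 -2.21206013e-02]
 [ 2.21205245e-02 -6.01625327e-05 -9.99755309e-01]
 [-2.04250035e-03 -9.99997914e-01  1.49848949e-05]] [ 0.86412536  0.31460327 -3.29259324] 0.008156993290191438
[[314.60240851  49.43937754]
 [202.65433512  51.94457482]
 [302.96511533 382.26262372]
 [227.27871135 383.35927533]]
[[352.22832385 198.66124329]
 [338.56427176 190.85990121]
 [290.13287014 219.62363483]
 [277.5046357  210.26937123]]
[[161.26188224 170.33172689]
 [173.01379587 175.10763873]
 [205.8970742  145.55003609]
 [217.33585556 149.46577853]]
```

View pics/w5.png

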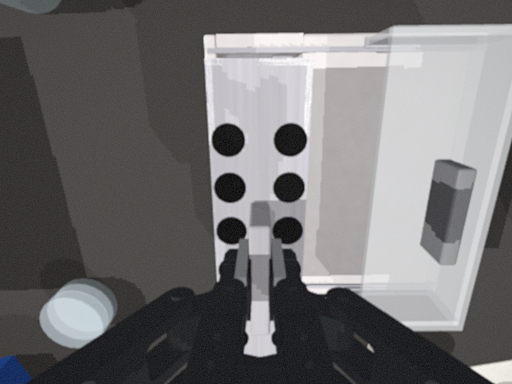

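Run:
```python
import cv2,numpy as np
w=cv2.imread("pics/w5.png")[25:175,185:335];b=cv2.imread("pics/s5.png")[150:270,255:375];a=cv2.imread("pics/c5.png")[120:240,130:250]
r=lambda x:cv2.resize(x,(400,400),interpolation=cv2.INTER_CUBIC)[:, :]
top=np.hstack([r(b),r(a)])
cv2.imwrite("pics/z5.png",top)
```

```text
(no output)
```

View pics/z5.png

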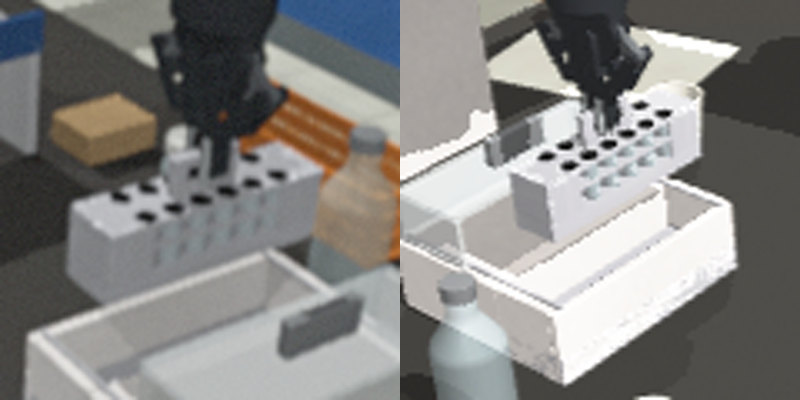

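```bash
cat > fit.py <<'E'
from h import *
from scipy.optimize import least_squares
from scipy.spatial.transform import Rotation as Ro
cs,cd=calibration("scene"),calibration("side"); cw=calibration("wrist")
S=lambda p:(255+p[0]/3.333,150+p[1]/3.333); A=lambda p:(130+(p[0]-400)/3.333,120+p[1]/3.333)
W=lambda p:p
o=[(cd,S((110,238)),(-1,-1,.06)),(cd,S((72,205)),(-1,1,.06)),(cd,S((322,172)),(1,-1,.06)),(cd,S((108,305)),(-1,-1,0)),(cd,S((68,272)),(-1,1,0)),(cd,S((320,238)),(1,-1,0)),
(cs,A((510,174)),(1,-1,.06)),(cs,A((555,186)),(1,1,.06)),(cs,A((703,120)),(-1,1,.06)),(cs,A((517,226)),(1,-1,0)),(cs,A((555,240)),(1,1,0)),(cs,A((700,165)),(-1,1,0)),
(cw,(207,57),(1,1,.06)),(cw,(310,60),(1,-1,.06))]
def res(v,full=False):
    R=Ro.from_euler("xyz",v[3:]).as_matrix(); r=[]
    for c,p,k in o:
        X=R@np.array([k[0]*.1,k[1]*.025,k[2]])+v[:3]; r.append(proj(c,X)[0]-p)
    return np.array(r).ravel()
f=least_squares(res,[.56,-.167,.14,0,0,0],loss="soft_l1")
print(np.round(f.x,4)); print(np.round(f.fun.reshape(-1,2),1)); J=f.jac;print(np.sqrt(np.diag(np.linalg.inv(J.T@J))))
E
python3 fit.py
```

```text
[ 0.5577 -0.1645  0.1334 -0.0401 -0.0034 -0.0417]
[[-1.4 -0.4]
 [-1.7  0.7]
 [-0.8 -0.4]
 [-1.7  1.1]
 [-1.1  1.6]
 [-2.5  0.1]
 [-0.5 -0.4]
 [-2.8  1.6]
 [-1.2 -3.5]
 [-0.6  0.5]
 [-1.   2.1]
 [ 0.4 -1.2]
 [-1.1  0.3]
 [ 1.5 -0.7]]
[0.00082308 0.00215471 0.00146414 0.04198591 0.01346599 0.01151642]
```

Call:
{"name": "apply_moves", "arguments": {"targets": [0,0,0.004,0.25,0,0,0.3,0,0,0.004,0.25,0,-1,0.3,0,0,0.004,0.25,0,-2.5,0.3,0,0,0.004,0.25,0,-4.5,0.3,0,0,0.004,0.25,0,-6.5,0.3,0,0,0.004,0.25,0,-8,0.3,0,0,0.004,0.25,0,-8,0.3,0,0,0.004,0.25,0,-8,0.3]}}

```text
time: 15.7
eef_pos: [0.5621, -0.1663, 0.1268]
orientation: [[-1.0, 0.001, -0.018], [0.018, 0.0, -1.0], [-0.001, -1.0, -0.0]]
force: [0.7, -0.3, -3.5]
grip_width: 0.0077
```

Call:
{"name": "apply_moves", "arguments": {"targets": [0,0,0,0,0,-0.2,0.3,0,0,0,0,0,-0.4,0.3,0,0,0,0,0,-0.6,0.3,0,0,0,0,0,-0.8,0.3,0,0,0,0,0,-1,0.3,0,0,0,0,0,-1.2,0.3,0,0,0,0,0,-1.4,0.3,0,0,0,0,0,-1.4,0.3]}}

```text
time: 16.5
eef_pos: [0.5621, -0.1662, 0.1128]
orientation: [[-1.0, 0.001, -0.018], [0.018, 0.0, -1.0], [-0.001, -1.0, -0.0]]
force: [-0.7, 0.2, -5.0]
grip_width: 0.0076
```

Call:
{"name": "apply_moves", "arguments": {"targets": [0,0,0,0,0,-0.1,0.3,0,0,0,0,0,-0.2,0.3,0,0,0,0,0,-0.3,0.3,0,0,0,0,0,-0.4,0.3,0,0,0,0,0,-0.5,0.3,0,0,0,0,0,-0.6,0.3,0,0,0,0,0,-0.6,0.3,0,0,0,0,0,-0.6,0.3]}}

```text
time: 17.3
eef_pos: [0.5626, -0.1667, 0.1074]
orientation: [[-1.0, 0.002, -0.018], [0.018, -0.001, -1.0], [-0.002, -1.0, 0.001]]
force: [1.8, -2.2, -3.6]
grip_width: 0.0076
```

Call:
{"name": "apply_moves", "arguments": {"targets": [0,0,0,0,0,-0.1,0.3,0,0,0,0,0,-0.2,0.3,0,0,0,0,0,-0.3,0.3,0,0,0,0,0,-0.4,0.3,0,0,0,0,0,-0.5,0.3,0,0,0,0,0,-0.6,0.3,0,0,0,0,0,-0.6,0.3,0,0,0,0,0,-0.6,0.3]}}

```text
time: 18.1
eef_pos: [0.5625, -0.1665, 0.1012]
orientation: [[-1.0, 0.002, -0.018], [0.018, -0.0, -1.0], [-0.002, -1.0, 0.0]]
force: [1.6, -3.8, -4.2]
grip_width: 0.0081
```

Call:
{"name": "apply_moves", "arguments": {"targets": [0,0,0,0,0,-0.1,0.3,0,0,0,0,0,-0.2,0.3,0,0,0,0,0,-0.3,0.3,0,0,0,0,0,-0.4,0.3,0,0,0,0,0,-0.5,0.3,0,0,0,0,0,-0.6,0.3,0,0,0,0,0,-0.6,0.3,0,0,0,0,0,-0.6,0.3]}}

```text
time: 18.9
eef_pos: [0.5627, -0.1664, 0.0987]
orientation: [[-1.0, 0.002, -0.018], [0.018, -0.0, -1.0], [-0.002, -1.0, 0.0]]
force: [-9.3, 0.5, 19.0]
grip_width: 0.0079
```

Call:
{"name": "apply_moves", "arguments": {"targets": [0,0,0,0,0,0,3.5,0,0,0,0,0,0,3.5,0,0,0,0,0,0,3.5,0,0,0,0,0,0,3.5,0,0,0,0,0,1,3.5,0,0,0,0,0,4,3.5,0,0,0,0,0,8,3.5,0,0,0,0,0,12,3.5]}}

```text
time: 19.7
eef_pos: [0.5619, -0.1661, 0.2166]
orientation: [[-1.0, 0.001, -0.018], [0.018, 0.001, -1.0], [-0.001, -1.0, -0.001]]
force: [1.3, -0.1, 0.1]
grip_width: 0.0349
```

Run:
```python
from h import *
s=get_state(); print(s["time"],s["eef_pos"])
c,im=snap("wrist","w6.png")
x,y,a=.5605,-.1667,-.017
R=np.array([[np.cos(a),-np.sin(a)],[np.sin(a),np.cos(a)]])
for n in("wrist","side","scene"):
    if n!="wrist": c,im=snap(n,n+"6.png")
    for z in(.03,.04):
        P=[np.r_[R@np.array(k[:2])+[x,y],z+k[2]] for k in[(-.1,-.025,.06),(-.1,.025,.06),(.1,-.025,.06),(.1,.025,.06),(-.03,0,.092),(.03,0,.092)]]
        print(n,z,np.round(proj(c,P),1).tolist())
b=cv2.imread("pics/side6.png")[175:275,270:370];a=cv2.imread("pics/scene6.png")[140:240,140:240];w=cv2.imread("pics/w6.png")
r=lambda x:cv2.resize(x,(380,380),interpolation=cv2.INTER_CUBIC)
cv2.imwrite("pics/z6.png",np.hstack([cv2.resize(w[:,130:390],(412,608))[:600],np.vstack([r(b)[40:340],r(a)[40:340]])]))
```

```text
19.7 [ 0.56194331 -0.16611016  0.21663739]
wrist 0.03 [[285.9, 276.8], [237.8, 276.8], [292.9, 69.5], [232.2, 69.5], [262.3, 229.4], [262.5, 161.5]]
wrist 0.04 [[286.7, 282.7], [237.1, 282.6], [294.2, 68.8], [231.1, 68.8], [262.4, 234.7], [262.6, 164.5]]
side 0.03 [[286.9, 258.0], [275.3, 247.6], [347.2, 235.3], [334.5, 226.5], [304.1, 234.3], [322.2, 227.9]]
side 0.04 [[287.2, 254.7], [275.5, 244.4], [347.7, 232.2], [335.0, 223.5], [304.4, 231.0], [322.6, 224.6]]
scene 0.03 [[208.8, 174.7], [219.7, 179.0], [165.6, 200.8], [176.7, 206.1], [199.1, 177.3], [186.0, 185.1]]
scene 0.04 [[208.6, 172.2], [219.5, 176.5], [165.2, 198.2], [176.3, 203.4], [198.9, 174.7], [185.7, 182.5]]
```

View pics/z6.png

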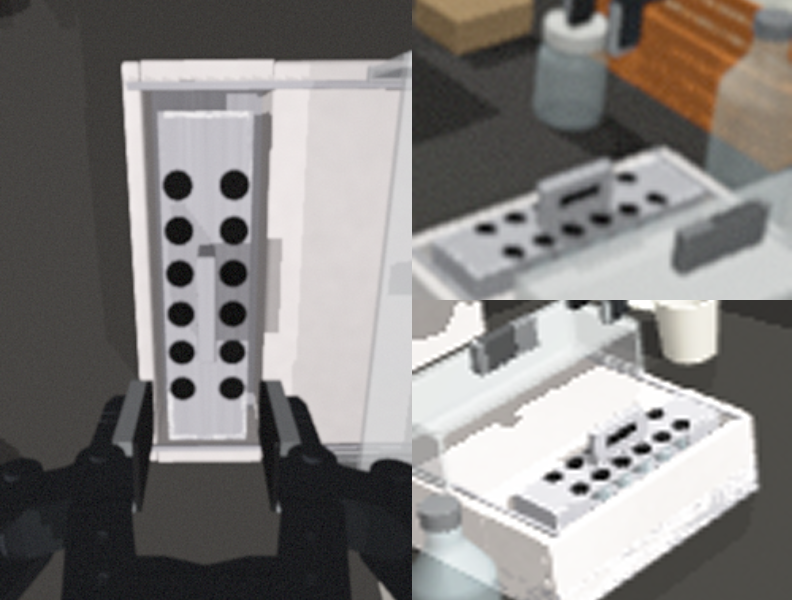

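Call:
{"name": "apply_moves", "arguments": {"targets": [0,0,0,-0.05,-3.5,0,5,0,0,0,-0.1,-7,0,5,0,0,0,-0.2,-10,0,5,0,0,0,-0.25,-13.1,-1,5,0,0,0,-0.25,-13.1,-3,5,0,0,0,-0.25,-13.1,-5.5,5,0,0,0,-0.25,-13.1,-7.4,5,0,0,0,-0.25,-13.1,-7.4,5]}}

```text
time: 20.65
eef_pos: [0.557, -0.2955, 0.1361]
orientation: [[-1.0, -0.005, -0.019], [0.019, 0.005, -1.0], [0.005, -1.0, -0.005]]
force: [-1.0, 0.4, 0.1]
grip_width: 0.0499
```

Call:
{"name": "apply_moves", "arguments": {"targets": [0,0,0,0,0,0,0.5,0,0,0,0,0,0,0.5,0,0,0,0,0,0,0.5,0,0,0,0,0,0,0.5,0,0,0,0.03,1.5,0,0.5,0,0,0,0.06,3,0,0.5,0,0,0,0.1,5,0,0.5,0,0,0,0.14,7,0,0.5], "force": 40}}

```text
time: 21.45
eef_pos: [0.5615, -0.2273, 0.143]
orientation: [[-1.0, 0.003, -0.018], [0.018, -0.003, -1.0], [-0.003, -1.0, 0.003]]
force: [-2.5, -2.2, 6.7]
grip_width: 0.0115
```

Call:
{"name": "apply_moves", "arguments": {"targets": [0,0,0,0.03,1.5,0,0.5,0,0,0,0.05,2.8,0,0.5,0,0,0,0.08,3.8,0,0.5,0,0,0,0.1,4.6,0,0.5,0,0,0,0.11,5.2,0,0.5,0,0,0,0.12,5.5,0,0.5,0,0,0,0.12,5.5,0,0.5,0,0,0,0.12,5.5,0,0.5]}}

```text
time: 22.25
eef_pos: [0.5622, -0.1714, 0.1429]
orientation: [[-1.0, 0.002, -0.017], [0.017, -0.0, -1.0], [-0.002, -1.0, 0.0]]
force: [-5.3, 1.9, 10.1]
grip_width: 0.0113
```

Call:
{"name": "apply_moves", "arguments": {"targets": [0,0,0,0,0.1,0,0.5,0,0,0,0,0.2,0,0.5,0,0,0,0,0.3,0,0.5,0,0,0,0,0.4,0,0.5,0,0,0,0,0.4,0,0.5,0,0,0,0,0.4,0,0.5,0,0,0,0,0.4,0,0.5,0,0,0,0,0.4,0,0.5]}}

```text
time: 23.05
eef_pos: [0.5622, -0.1681, 0.1429]
orientation: [[-1.0, 0.002, -0.018], [0.018, -0.001, -1.0], [-0.002, -1.0, 0.001]]
force: [-4.7, -1.0, 9.9]
grip_width: 0.0114
```

Call:
{"name": "apply_moves", "arguments": {"targets": [0,0,0,0,0.1,0,0.5,0,0,0,0,0.2,0,0.5,0,0,0,0,0.3,0,0.5,0,0,0,0,0.4,0,0.5,0,0,0,0,0.5,0,0.5,0,0,0,0,0.5,0,0.5,0,0,0,0,0.5,0,0.5,0,0,0,0,0.5,0,0.5]}}

```text
time: 23.85
eef_pos: [0.5623, -0.1672, 0.143]
orientation: [[-1.0, 0.003, -0.019], [0.019, -0.008, -1.0], [-0.003, -1.0, 0.008]]
force: [-4.4, -15.1, 4.1]
grip_width: 0.0117
```

Call:
{"name": "apply_moves", "arguments": {"targets": [0,0,0,0,-0.3,0,0.5,0,0,0,0,-0.3,0,5,0,0,0,0,-0.3,0,5,0,0,0,0,-0.3,0,5,0,0,0,0,-0.3,1,5,0,0,0,0,-0.3,4,5,0,0,0,0,-0.3,8,5,0,0,0,0,-0.3,12,5]}}

```text
time: 24.65
eef_pos: [0.5622, -0.1659, 0.2627]
orientation: [[-1.0, 0.001, -0.018], [0.018, 0.0, -1.0], [-0.001, -1.0, -0.0]]
force: [0.3, -0.2, -0.3]
grip_width: 0.0498
```

Run:
```python
from h import *
s=get_state(); print(s["time"],s["eef_pos"],s["force"])
c,im=snap("wrist","w7.png")
for y in(-.167,-.171,-.177): print(y,proj(c,[[.526,y,.164],[.596,y,.164]]).round(1).tolist())
_,im2=snap("side","s7.png")
A=cv2.imread("pics/w7.png")[:,100:400]; B=cv2.imread("pics/s7.png")[130:330,200:400]
cv2.imwrite("pics/z7.png",np.hstack([cv2.resize(A,(400,512)),cv2.resize(B,(400,400))[:400] if 0 else cv2.copyMakeBorder(cv2.resize(B,(400,400)),0,112,0,0,cv2.BORDER_CONSTANT)]))
```

```text
24.65 [ 0.56217885 -0.16587053  0.26270808] [ 0.29174402 -0.18075125 -0.26722096]
-0.167 [[263.5, 232.3], [262.4, 154.0]]
-0.171 [[268.0, 232.2], [267.4, 153.9]]
-0.177 [[274.8, 232.1], [274.8, 153.8]]
```

View pics/z7.png

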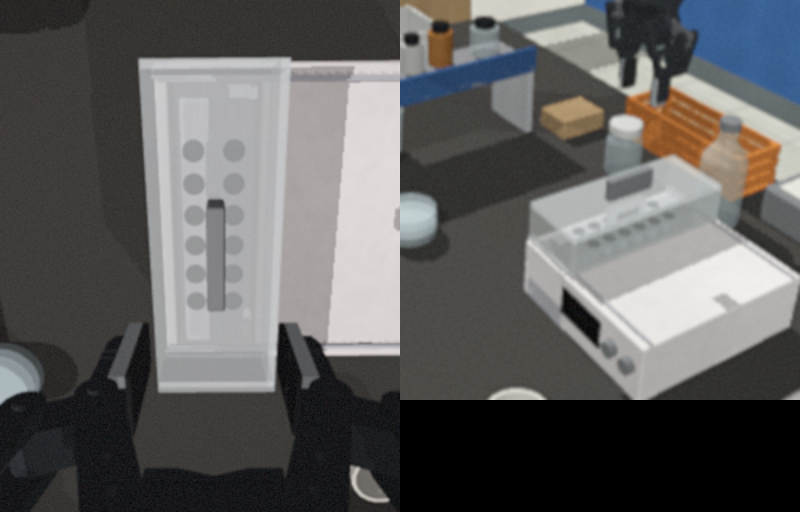

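```bash
python3 -c "
from plant import close_job
print(close_job())"
```

```text
the job is handed in; nothing more can be done
None
```

The rack is seated on the pegs in the trough, the guard is shut over it, and the job is handed in (about 25 s of the 72 s used; no verdict is reported).

**What I did:**
1. Slid the guard open by its bar, about 126 mm.
2. Gripped the rack's end with the tool tilted to clear the shelf lip. I drew the rack out about 150 mm, let go and backed off.
3. Took it by the handle, turned it 90° and lowered it onto the pegs until it met firm resistance (about 19 N). I released it with the guard still open.
4. Slid the guard shut until it met its stop (about 15 N), let go and raised the arm clear.

**Last checks:**
- **Rack height:** after release, the rack's corners in the wrist picture matched a fully seated height of 30 mm. Resting on top of the pegs would have put it about 14.5 mm higher.
- **Guard:** the bar in the last wrist picture is at y ≈ -0.167 m, where the stop was met.
- **Arm:** the tool force is near zero and the gripper is well above everything.

**What disagreed:**
- The wrist view put the seated rack 1–2.5 mm to one side of my estimate of the seat. That is within the 2 mm camera calibration, or nearly so, and the pegs allow only about 1 mm of play.
- With the rack held over the trough, a rough fit to my corner readings put it up to 8 mm lower in the grip than expected. The heights at which it met the pegs and the platform showed no such slip.
- I did not measure the bystanders' positions again; nothing in the pictures or forces suggests any was touched.

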